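# Daily check of the contact tester

### The job

Do the daily check of the contact tester: first push the reset arm on its dial all the way back to the zero stop, then take the probe from its fork and press its tip onto the round steel caps of the three check posts, from the shortest post to the tallest, holding each cap well down for half a second. Finally hang the probe upright back in its fork by its collar; do not knock over or shift the bottles, vials, carton or tape roll that stand about.

Things in the scene. Friction and masses are not known exactly. Their poses are not given: they have to be found in the camera images.
- tester: flat grey tester box, 120x96x45 mm, fixed to the table, with a round white dial face on top. Origin: centre of its underside, z up; the zero mark of the dial lies on its own +y side
- dial_pivot (a point): pivot of the reset arm, in the centre of the dial face, 45.5 mm above the table
- reset_arm (a joint): angle of the black reset arm (bar 8 mm wide, 8 mm thick, its top 8 mm above the pivot point, hub 24 mm wide and 9 mm tall) about the vertical: 0 when it lies against the zero stop (a short steel pin, 12 mm tall), pointing along the tester's own +y; grows counter-clockwise seen from above, to 2.4. It stays where it is left (about 1 N at the peg moves it)
- reset_peg (a point): top of the round steel peg that stands at the end of the reset arm: 8 mm thick, 28 mm of it free above the bar, 36 mm from the pivot; its top is 81.5 mm above the table
- probe_rest: steel fork stand, fixed: base 95x75x9 mm, fork of two tines with its top 110 mm above the table, 16 mm between the tines, open towards its own -x; column 45 mm behind the seat on its +x side. Origin: on the table right under the seat, z up
- rest_seat (a point): seat of the probe: point on top of the fork, midway between the tines, where the centre of the probe's collar rests; small 2 mm ridges across the tine ends 18 mm in front of it
- probe: hand probe (cordless), round, 155 mm long, 100 g, hanging upright in the fork: grey handle 22 mm thick reaching 70 mm above the origin, black collar 31 mm wide and 6 mm thick, steel shank 10 mm thick below, slimming to a 5 mm tip. Origin: centre of the collar's underside; +z towards the handle, tip 85 mm below the origin
- probe_tip (a point): end of the probe's tip, on its axis, 85 mm below the collar's underside
- probe_grip (a point): point on the handle's axis, 42 mm above the collar's underside, a good place to grip it
- post_low: the shortest of three aluminium check posts, fixed: foot 46 mm wide and 7 mm tall, column 26 mm thick, a spring-loaded cap on top at 35 mm. Origin: centre of its underside
- cap_low_top (a point): centre of the flat top of that post's round steel cap, 18 mm wide; 35 mm above the table when up; moves with the cap
- cap_low (a joint): how far that cap is pressed down: 0 up, 0.008 m fully down (about 1.4 N to start, 5 N at the bottom); springs back
- post_mid: the middle of three aluminium check posts, fixed: foot 46 mm wide and 7 mm tall, column 26 mm thick, a spring-loaded cap on top at 60 mm. Origin: centre of its underside
- cap_mid_top (a point): centre of the flat top of that post's round steel cap, 18 mm wide; 60 mm above the table when up; moves with the cap
- cap_mid (a joint): how far that cap is pressed down: 0 up, 0.008 m fully down (about 1.4 N to start, 5 N at the bottom); springs back
- post_high: the tallest of three aluminium check posts, fixed: foot 46 mm wide and 7 mm tall, column 26 mm thick, a spring-loaded cap on top at 85 mm. Origin: centre of its underside
- cap_high_top (a point): centre of the flat top of that post's round steel cap, 18 mm wide; 85 mm above the table when up; moves with the cap
- cap_high (a joint): how far that cap is pressed down: 0 up, 0.008 m fully down (about 1.4 N to start, 5 N at the bottom); springs back
- tall_bottle: clear infusion bottle, about 62 mm wide and 198 mm tall; a loose bystander. Origin: centre of its underside
- infusion_bottle: clear infusion bottle, about 56 mm wide and 168 mm tall; a loose bystander. Origin: centre of its underside
- tall_vial: slim vial, 25 mm wide, 82 mm tall; a loose bystander. Origin: centre of its underside
- carton: upright medicine carton, 34x59x94 mm; a loose bystander. Origin: centre of its underside
- short_vial: squat vial, 33 mm wide, 56 mm tall; a loose bystander. Origin: centre of its underside
- tape_roll: flat roll of beige tape, 56 mm wide, 25 mm tall; a loose bystander. Origin: centre of its underside

How it is judged:
By the outcome, as a careful person would: the job done as asked, in the order asked, and still so for the second after the job is handed in, with the robot touching nothing.
It also fails if it takes over 72 s, if anything falls off the work surface, if the arm or the gripper's body presses on something with over 40 N, if the wrist force passes 120 N, or if a joint passes its speed limit or range.

### The arm

A 7-joint arm with a two-finger parallel gripper is mounted at the origin on a cart in front of the work surface, level with it; the furniture and walls round the work are solid. World frame = base frame: x ahead of the robot, y to its left, z up, the work surface at z = 0. Lengths are in m, angles in rad, forces in N, time in s.
With the tool pointing down it reaches from about 0.4 to 0.85 m from the base axis. Payload 10.4 kg.
Tool frame: the origin (TCP) lies midway between the tips of the shut fingers; the grasp point (between the pads) lies 19 mm behind it; z points along the fingers, y is the line along which they close (so a half turn about z gives the same grasp; the last joint's range is limited). The gripper opens to 87 mm and grips with 3 to 60 N. Pads are 19 mm wide; open, the fingers measure 117 mm over their backs; the gripper's body (75 mm by 190 mm) begins 51 mm behind the grasp point.
Start: joints at [-1.127, 0.332, -0.065, 1.46, 0.022, 1.35, -0.088], TCP at [0.281, 0.558, 0.185] pointing down, gripper open.
Joint ranges: [-2.6, 2.6], [-0.5, 2.12], [-1.47, 1.34], [0.16, 2.42], [-1.27, 4.41], [0.06, 2.06], [-2.6, 2.6]. Speed limits (rad/s): [2.22, 2.22, 2.79, 2.79, 3.14, 3.14, 3.14].

### API

Orientations are given as a unit quaternion [x, y, z, w].
In Python, from cell import env gives the robot as it stands. The module is installed in compiled form; this text tells all that it offers.
- The arm moves only by the tool move_arm, never from a script. Its argument "rows" is a list of rows, each a list of 3 entries, a list of its own where there are three numbers: the shift along the tool's x, y, z in cm, then the turn, a rotation vector about the tool's x, y, z in rad, then the finger opening in cm, from 0 to 8.7. A call has 1 to 12 rows; each row shifts and turns the commanded pose from where the row before left it, along the tool's axes as they then stand; what a row does not reach is not made up. A row lasts 1/12 s, in which the tool goes at most 41.7 mm and 7.16 degrees, less where a joint would pass 70% of its speed; a pose out of reach is approached as far as the arm can. A call with a gripper value outside its range is refused whole. The fingers move at their own pace and stop on an object; the grip force is fixed at half the most. Time passes only in rows, so rows that do not move let the fingers close. It gives the time, the measured TCP pose, the force, the opening and the grip force at its end, in the units of the state.
- env.sense(): the state, without advancing time (a new reading comes with each control period).
- env.read_camera(name): name is "side" or "top"; returns a dict with "pixels" (400x640x3 uint8, red, green, blue), "vertical_fov" (degrees; the focal length in pixels is half the picture's height over the tangent of half this angle, whatever the lens; pixels are square), "cx", "cy" (the principal point, pixels), "k1" (the pictures are not rectified: a ray, as slopes to the right and down, at radius r is drawn at 1 + k1 r^2 times it, then the intrinsics apply), "world_from_camera" (4x4, takes a point from camera to world coordinates). Camera axes: x right, y up, looking along -z (the intrinsics and any distortion apply to the point x, -y, -z); pixel columns grow to the right and rows downward; lengths in m; the calibration is good to about 2 mm. A picture is of the moment at which its call begins. There is no depth.
- env.finish_job(): hands the job in; it is judged then, once.
The state is a dict: "time": time; "qpos": joint angles; "dq": joint speeds; "tau": joint torques, N m; "eef_pos": TCP position; "tcp_rot": TCP orientation; "force": force on the tool from outside, world axes, zero at the start; "ft_torque": the same for the moment, N m; "finger_gap": finger opening in m; "grasp_force": force on a finger pad.
Only numpy, scipy, OpenCV 4.12 (cv2) and the standard library are available. Lean on these libraries where they do the work, as an engineer would, in place of code of your own. Each camera call takes 0.05 s, during which the arm holds its last target. There are 200 camera calls.

## Working session

There is one attempt and no reset: what is moved stays moved. The work goes in short steps, Python scripts to look and compute and a tool call to move; the robot and the scene stay as the last step left them, time stands still between calls to the robot, and variables do not carry over. Pictures are saved under pics/ and viewed, at most 10 in all, crops included, and the job is handed in when it is done.

Besides the shell and the picture viewer there is one more tool, called by a JSON object that holds its "fn" and its "kwargs". move_arm: Moves the arm, as the interface text tells. Its arguments: {"type":"object","properties":{"rows":{"type":"array"}},"required":["rows"]}

```bash
mkdir -p pics; cat > h.py <<'E'
import numpy as np, cv2
from cell import env
def cam(n):
    return env.read_camera(n)
def K(c):
    f=200/np.tan(np.radians(c["vertical_fov"])/2); return np.array([[f,0,c["cx"]],[0,f,c["cy"]],[0,0,1.]])
def D(c): return np.array([c["k1"],0,0,0,0.])
def ray(c,u,v):
    p=cv2.undistortPoints(np.array([[[u,v]]],float),K(c),D(c))[0,0]
    T=np.array(c["world_from_camera"]); d=T[:3,:3]@np.array([p[0],-p[1],-1]); return T[:3,3],d/np.linalg.norm(d)
def plane(c,u,v,z):
    o,d=ray(c,u,v); return o+d*(z-o[2])/d[2]
def tri(c1,p1,c2,p2):
    o1,d1=ray(c1,*p1);o2,d2=ray(c2,*p2)
    s=np.linalg.lstsq(np.c_[d1,-d2],o2-o1,rcond=None)[0]
    a=o1+s[0]*d1;b=o2+s[1]*d2; return (a+b)/2,np.linalg.norm(a-b)
def proj(c,P):
    T=np.linalg.inv(np.array(c["world_from_camera"])); p=T[:3,:3]@np.array(P)+T[:3,3]
    q=np.array([p[0],-p[1],-p[2]]); return cv2.projectPoints(q.reshape(1,1,3),np.zeros(3),np.zeros(3),K(c),D(c))[0].ravel()
def save(c,fn): cv2.imwrite(fn,cv2.cvtColor(c["pixels"],cv2.COLOR_RGB2BGR))
E
python3 - <<'E'
from h import *
import pickle
d={}
for n in("side","top"):
    c=cam(n);save(c,f"pics/{n}0.png");d[n]=c
    print(n,c["vertical_fov"],c["k1"],c["cx"],c["cy"],np.round(c["world_from_camera"],3).tolist())
pickle.dump(d,open("c0.pkl","wb"))
s=env.sense();print({k:np.round(v,3).tolist() for k,v in s.items()})
E
```

```text
side 53.08310063625237 0.026138054269974967 321.1331365495862 203.438081884412 [[0.828, 0.351, -0.437, 0.166], [-0.56, 0.493, -0.666, -0.539], [-0.018, 0.796, 0.605, 0.645], [0.0, 0.0, 0.0, 1.0]]
top 53.82630773625501 0.015829947431063644 322.14491373108314 198.84214035216735 [[0.027, 0.992, -0.121, 0.419], [-1.0, 0.028, 0.005, 0.073], [0.009, 0.121, 0.993, 1.208], [0.0, 0.0, 0.0, 1.0]]
{'time': 0.1, 'qpos': [-1.127, 0.333, -0.065, 1.461, 0.022, 1.35, -0.088], 'dq': [-0.0, -0.001, -0.002, -0.003, -0.0, -0.0, 0.001], 'tau': [0.001, -62.454, 0.024, -39.071, -0.061, 0.037, 0.0], 'eef_pos': [0.281, 0.558, 0.185], 'tcp_rot': [0.231, 0.973, -0.001, -0.0], 'force': [0.114, 0.383, -1.233], 'ft_torque': [0.006, -0.005, -0.0], 'grasp_force': 0.0, 'finger_gap': 0.087}
```

View pics/side0.png

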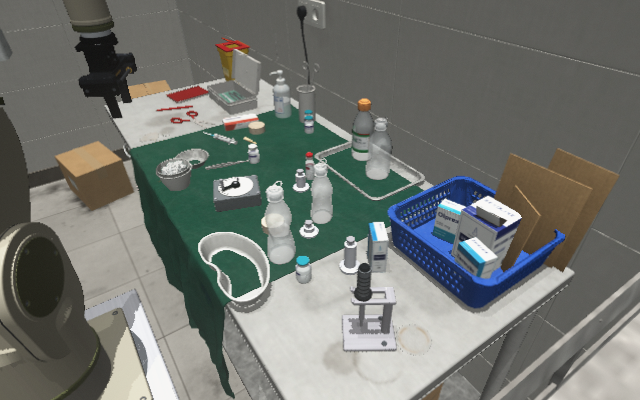

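View pics/top0.png

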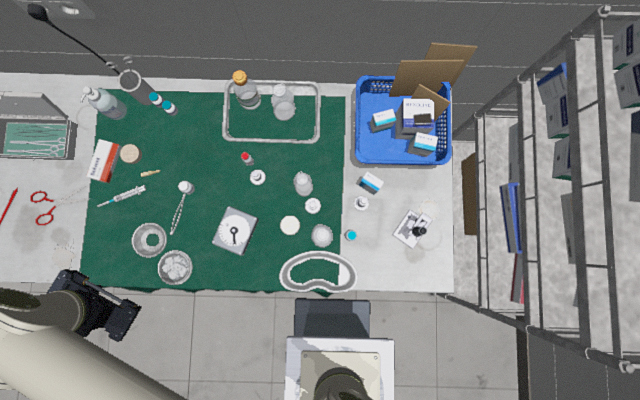

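The side view shows the tester near (237,190), the three posts near (300,180), (309,229) and (350,255), and the probe fork near (370,310). In the top view, the tester is at (234,231), the posts at (258,177), (312,205) and (361,203), and the probe at (418,231). I'll enlarge both.

```bash
python3 - <<'E'
from h import *
t=cv2.imread("pics/top0.png");s=cv2.imread("pics/side0.png")
a=cv2.resize(t[140:280,200:440],None,fx=3.3,fy=3.3,interpolation=cv2.INTER_CUBIC);cv2.imwrite("pics/topz.png",a)
a=cv2.resize(s[160:360,205:425],None,fx=3,fy=3,interpolation=cv2.INTER_CUBIC);cv2.imwrite("pics/sidez.png",a)
E
```

```text
(no output)
```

View pics/topz.png

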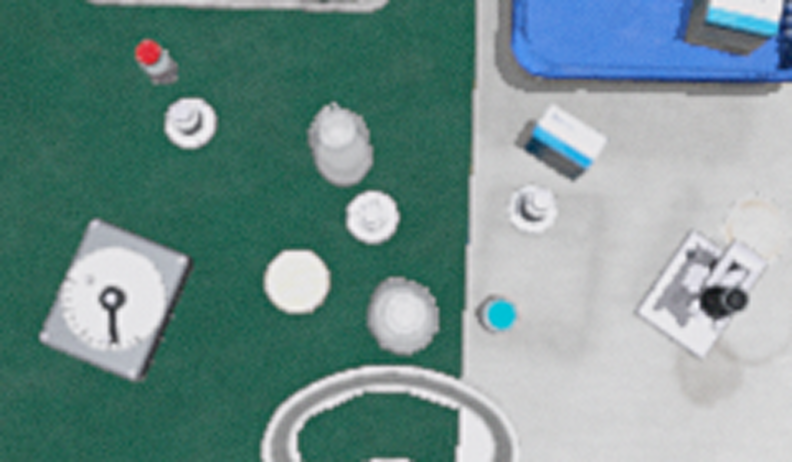

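View pics/sidez.png

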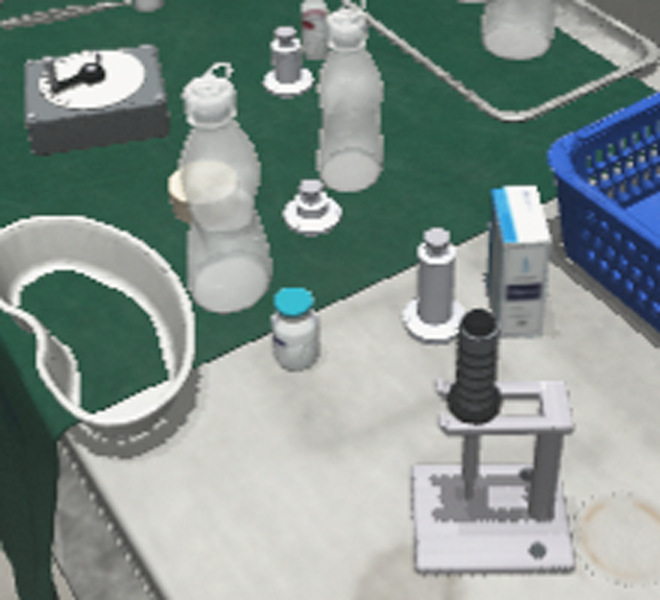

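The enlargements show the following:

- **Dial:** centre at topz (113,298). The arm points image-down with its end at (114,342), and the stop pin is at (90,281).
- **Zero direction:** it lies image-left and slightly up, so the arm is at about 1.95 rad and has to be pushed clockwise.
- **Fork:** the column is up-right of the seat, and the opening faces down-left.

Next I'll do a finer zoom with masks to get the measurements.

```bash
python3 - <<'E'
import numpy as np,cv2
t=cv2.imread("pics/top0.png");s=cv2.imread("pics/side0.png")
# (img, x0,y0) each 40x50 window at 5x -> 200x250 ; 4 cols x 2 rows
W=[(t,214,206),(t,292,180),(t,241,152),(t,396,205),(s,215,162),(s,289,205),(s,281,160),(s,330,228)]
out=np.zeros((600,800,3),np.uint8)
for i,(im,x,y) in enumerate(W):
    c=cv2.resize(im[y:y+60,x:x+40],None,fx=5,fy=5,interpolation=cv2.INTER_NEAREST)
    r,q=divmod(i,4);out[r*300:r*300+300,q*200:q*200+200]=c
    for k in range(0,40,10): cv2.line(out,(q*200+k*5,r*300),(q*200+k*5,r*300+5),(0,0,255),1)
    for k in range(0,60,10): cv2.line(out,(q*200,r*300+k*5),(q*200+5,r*300+k*5),(0,0,255),1)
cv2.imwrite("pics/comp.png",out)
E
```

```text
(no output)
```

View pics/comp.png

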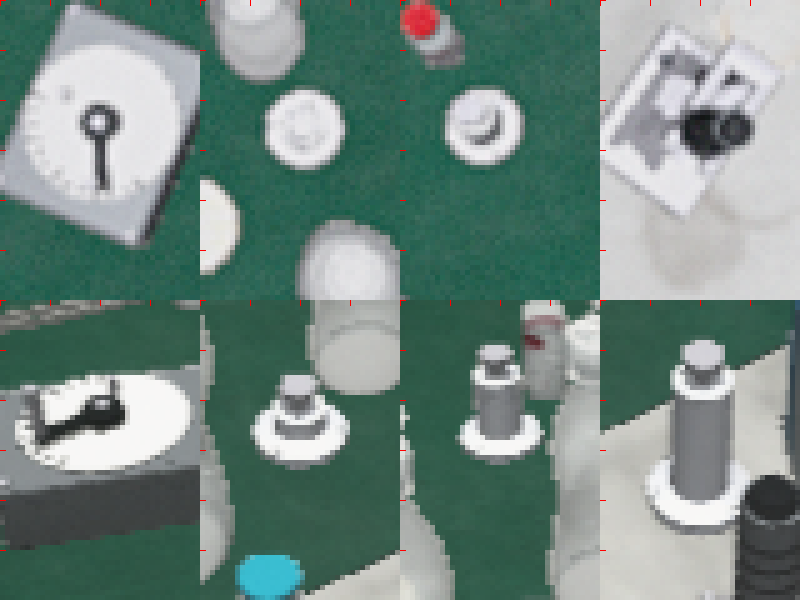

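The composite gives these pixel positions:

| Item | Top view | Side view |
|---|---|---|
| Hub | (233.5,229.9) | (235.3,183.5) |
| Peg top | (234,242) | (221.7,179.5) |
| Low cap | – | (308,220.7) |
| Mid cap | (256,173.3) | (299.5,170) |
| High cap | – | (350,237.5) |
| Low post foot | (312.5,205.3) | – |
| Mid post foot | (257.3,177) | – |

Now I'll refine these with masks and triangulate.

```bash
python3 - <<'E'
from h import *
import pickle
d=pickle.load(open("c0.pkl","rb"));T,S=d["top"],d["side"]
def blob(c,win,f,seed=None,big=True):
    x0,y0,x1,y1=win;p=c["pixels"][y0:y1,x0:x1].astype(int);m=f(p).astype(np.uint8)
    n,l,st,ce=cv2.connectedComponentsWithStats(m)
    k=1+np.argmax(st[1:,4]); mm=(l==k).astype(np.uint8)
    ct=max(cv2.findContours(mm,cv2.RETR_EXTERNAL,cv2.CHAIN_APPROX_NONE)[0],key=len)
    h=cv2.convexHull(ct); M=cv2.moments(h)
    return np.array([M["m10"]/M["m00"]+x0,M["m01"]/M["m00"]+y0]),st[k].tolist(),ct.reshape(-1,2)+[x0,y0]
bright=lambda th:(lambda p:p.min(2)>th)
dark=lambda th:(lambda p:p.max(2)<th)
R=lambda a:np.round(a,4).tolist()
# dial
a,sa,_=blob(T,(216,212,256,250),bright(215));b,sb,_=blob(S,(212,168,262,200),bright(215))
print("dial",R(a),sa,R(b),sb,"planes",R(plane(T,*a,.0455)),R(plane(S,*b,.0455)),"tri",R(tri(T,a,S,b)[0]))
# tester top by rect
a,sa,ct=blob(T,(205,195,262,262),lambda p:(np.abs(p[...,1]-p[...,0])<25)&(p.min(2)>110))
r=cv2.minAreaRect(ct.astype(np.float32));bx=cv2.boxPoints(r);print("tester",r);print([R(plane(T,*q,.045)[:2]) for q in bx])
# hub/peg
for nm,u,v in(("hub",(233.5,229.9),(235.3,183.5)),("peg",(234.1,242.3),(221.7,179.5))):
    print(nm,R(tri(T,u,S,v)[0]),tri(T,u,S,v)[1])
print("peg plane",R(plane(T,234.1,242.3,.0815)),R(plane(S,221.7,179.5,.0815)),"stop",R(plane(T,214+13.6-.5,206+19-.5,.0565)))
# feet
for nm,wt,ut,ws,us,h in(("low",(300,192,325,220),(313.1,203.7),(297,220,322,240),(308.1,220.7),.035),
      ("mid",(245,165,270,190),(255.9,173.3),(290,183,312,194),(299.5,169.9),.060),
      ("high",(352,190,372,212),(362.8,200.4),(336,255,360,278),(349.9,237.5),.085)):
    a,sa,_=blob(T,wt,bright(190 if nm!="high" else 222))
    print(nm,"foot",R(a),sa,R(plane(T,*a,.007)),"cap planes",R(plane(T,*ut,h)),R(plane(S,*us,h)),"tri",R(tri(T,ut,S,us)[0]),tri(T,ut,S,us)[1], "foot->cap pix",R(proj(T,np.r_[plane(T,*a,.007)[:2],h])),R(proj(S,np.r_[plane(T,*a,.007)[:2],h])))
# probe
a,sa,ca=blob(T,(400,215,432,245),dark(75));b,sb,cb=blob(S,(350,258,380,305),dark(75))
print("probe",R(a),sa,R(b),sb)
m=cb; 
for y in range(262,302,3): q=m[m[:,1]==y][:,0]; print(y,(q.min(),q.max()) if len(q) else None,end=" ")
print()
for x in range(410,430,2): q=ca[ca[:,0]==x][:,1]; print(x,(q.min(),q.max()) if len(q) else None,end=" ")
E
```

```text
dial [233.993, 229.851] [3, 3, 31, 30, 559] [238.8719, 186.6848] [10, 9, 31, 19, 286] planes [0.4618, 0.323, 0.0455] [0.4626, 0.3073, 0.0455] tri [0.4652, 0.3242, 0.0345]
tester ((233.8685760498047, 230.22637939453125), (32.481468200683594, 41.320587158203125), 23.428691864013672)
[[0.4225, 0.3888], [0.5351, 0.3473], [0.4993, 0.2575], [0.3874, 0.3]]
hub [0.461, 0.3244, 0.0469] 0.0011383184515850458
peg [0.4244, 0.3138, 0.0797] 0.0019334015606150602
peg plane [0.4253, 0.3131, 0.0815] [0.4227, 0.3115, 0.0815] stop [0.4764, 0.3415, 0.0565]
low foot [312.4621, 205.21] [6, 6, 14, 15, 171] [0.545, 0.0957, 0.007] cap planes [0.5466, 0.0934, 0.035] [0.5425, 0.0943, 0.035] tri [0.5449, 0.0943, 0.0343] 0.004073949950884691 foot->cap pix [312.3154, 204.2316] [308.6511, 220.0174]
mid foot [257.2392, 176.4864] [5, 5, 15, 14, 135] [0.6293, 0.2687, 0.007] cap planes [0.6294, 0.2645, 0.06] [0.6244, 0.2643, 0.06] tri [0.6277, 0.2657, 0.0585] 0.004368506688731989 foot->cap pix [254.4583, 173.3091] [300.1593, 168.6274]
high foot [361.7921, 204.1255] [3, 8, 13, 12, 49] [0.5526, -0.0555, 0.007] cap plane
[... 153 characters left out ...]
.0345]
probe [416.0106, 231.0319] [12, 12, 9, 9, 49] [362.8164, 286.172] [4, 13, 18, 30, 377]
262 None 265 None 268 None 271 (np.int64(358), np.int64(358)) 274 (np.int64(358), np.int64(369)) 277 (np.int64(358), np.int64(369)) 280 (np.int64(357), np.int64(369)) 283 (np.int64(357), np.int64(369)) 286 (np.int64(358), np.int64(369)) 289 (np.int64(356), np.int64(369)) 292 (np.int64(354), np.int64(371)) 295 (np.int64(355), np.int64(370)) 298 (np.int64(357), np.int64(369)) 301 None 
410 None 412 (np.int64(230), np.int64(230)) 414 (np.int64(228), np.int64(234)) 416 (np.int64(227), np.int64(235)) 418 (np.int64(227), np.int64(235)) 420 (np.int64(234), np.int64(234)) 422 None 424 None 426 None 428 None
```

The measurements agree with the text:

- **Heights:** the triangulated caps come out at 34, 58.5 and 81 mm, the peg top at 80 mm and the hub at 47 mm.
- **Reset arm:** the pivot is at about (0.461,0.324). The arm points at about 196° and zero is at 68°.

I'll move above the peg.

{"fn": "move_arm", "kwargs": {"rows": [[[-2.4,-1.52,0],[0,0,0],4],[[-2.4,-1.52,0],[0,0,0],4],[[-2.4,-1.52,0],[0,0,0],4],[[-2.4,-1.52,0],[0,0,0],4],[[-2.4,-1.52,0],[0,0,0],4],[[-2.4,-1.52,0],[0,0,0],4],[[-2.4,-1.52,0],[0,0,0],4],[[-2.4,-1.52,0],[0,0,0],4],[[-2.4,-1.52,0],[0,0,0],4],[[-2.4,-1.52,0],[0,0,0],4]]}}

```text
time: 0.93
eef_pos: [0.4275, 0.313, 0.185]
tcp_rot: [0.231, 0.973, -0.0, -0.0]
force: [1.1, 0.4, 0.7]
finger_gap: 0.0405
grasp_force: 0.0
```

{"fn": "move_arm", "kwargs": {"rows": [[[0,0,0],[0,0,-0.1],4],[[0,0,0],[0,0,-0.1],4],[[0,0,0],[0,0,-0.1],4],[[0,0,0],[0,0,-0.1],4],[[0,0,0],[0,0,-0.1],4],[[0,0,0],[0,0,-0.1],4],[[0,0,0],[0,0,-0.1],4],[[0,0,0],[0,0,-0.05],4],[[0,0,0],[0,0,0],4],[[0,0,0],[0,0,0],4]]}}

```text
time: 1.77
eef_pos: [0.4271, 0.3143, 0.185]
tcp_rot: [-0.14, 0.99, -0.0, -0.0]
force: [-0.1, -0.3, -1.5]
finger_gap: 0.0404
grasp_force: 0.0
```

```bash
cat >> h.py <<'E'
from scipy.spatial.transform import Rotation as Ro
def to(P,psi=None):
    "offset in tool axes (cm) to world point P for the TCP; turn about tool z to finger-line angle psi (deg)"
    s=env.sense();R=Ro.from_quat(s["tcp_rot"]).as_matrix();y=R[:,1];a=np.degrees(np.arctan2(y[1],y[0]))
    print("t",round(float(s["time"]),2),"pos",np.round(s["eef_pos"],4),"psi",round(a,1),"tilt",np.round(R[:2,2],4),"F",np.round(s["force"],1),"gap",round(float(s["finger_gap"]),4),"gf",np.round(s["grasp_force"],1),"q",np.round(s["qpos"],2))
    print("shift cm",np.round(R.T@(np.array(P)-s["eef_pos"])*100,2), "turn",None if psi is None else np.round(-np.radians((psi-a+180)%360-180),3))
E
python3 -c "
from h import *
to([.4264,.3141,.064],106)"
```

```text
t 1.77 pos [0.4271 0.3143 0.185 ] psi 106.1 tilt [-0.0003 -0.0003] F [-0.1 -0.3 -1.5] gap 0.0404 gf 0.0 q [-0.77  0.12  0.05  1.72 -0.01  1.3   1.14]
shift cm [ 0.06  0.   12.1 ] turn 0.002
```

{"fn": "move_arm", "kwargs": {"rows": [[[0,0,2.5],[0,0,0],4],[[0,0,2.5],[0,0,0],4],[[0,0,2.5],[0,0,0],4],[[0,0,2.0],[0,0,0],4],[[0,0,1.5],[0,0,0],4],[[0,0,1.1],[0,0,0],4],[[0,0,0],[0,0,0],1.4],[[0,0,0],[0,0,0],1.4],[[0,0,0],[0,0,0],1.4],[[0,0,0],[0,0,0],1.4],[[0,0,0],[0,0,0],1.4]]}}

```text
time: 2.68
eef_pos: [0.4277, 0.3149, 0.0653]
tcp_rot: [-0.141, 0.99, 0.001, 0.001]
force: [-0.5, 0.3, -0.4]
finger_gap: 0.0174
grasp_force: 0.0
```

```bash
python3 - <<'E'
from h import *
to([.4264,.3141,.064],106)
o=[]
for n,(x,y,w,h) in (("side",(190,140,100,75)),("top",(185,195,100,75))):
    c=cam(n);p=c["pixels"][y:y+h,x:x+w,::-1];o.append(cv2.resize(p,None,fx=4,fy=4,interpolation=cv2.INTER_CUBIC))
cv2.imwrite("pics/peg1.png",np.hstack(o))
E
```

```text
t 2.68 pos [0.4277 0.3149 0.0653] psi 106.2 tilt [0.0012 0.0012] F [-0.5  0.3 -0.4] gap 0.0174 gf 0.0 q [-0.77  0.23  0.05  1.86 -0.01  1.05  1.14]
shift cm [ 0.15 -0.04  0.13] turn 0.004
```

View pics/peg1.png

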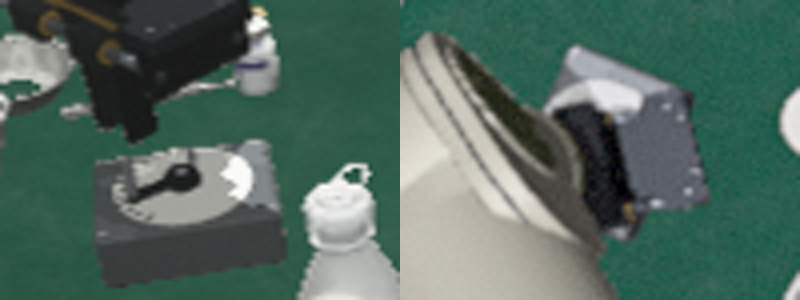

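```bash
python3 - <<'E'
from h import *
c=cam("side")
for P in([.4277,.3149,.0653],[.4264,.3141,.0815],[.4264,.3141,.0535],[.4277,.3149,.084]): print(P,proj(c,P),(proj(c,P)-[190,140])*4)
save(c,"pics/s2.png")
p=c["pixels"][150:200,195:260,::-1]
o=cv2.resize(p,None,fx=11,fy=11,interpolation=cv2.INTER_NEAREST);cv2.imwrite("pics/peg2.png",o)
E
```

```text
[0.4277, 0.3149, 0.0653] [224.05482535 183.50564888] [136.21930138 174.0225955 ]
[0.4264, 0.3141, 0.0815] [222.64953601 178.56730813] [130.59814405 154.26923251]
[0.4264, 0.3141, 0.0535] [224.46266684 187.57358383] [137.85066734 190.29433531]
[0.4277, 0.3149, 0.084] [222.83837736 177.44289969] [131.35350946 149.77159875]
```

View pics/peg2.png

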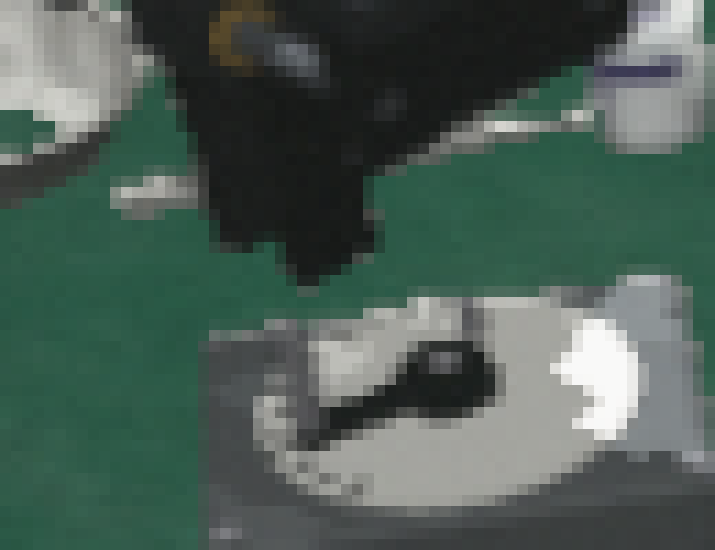

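The fingertips seem to sit at side (223,176), higher than the TCP should project at (224,183). I'll check this numerically against both views before moving.

```bash
python3 - <<'E'
from h import *
import pickle
to([.4264,.3141,.064],106)
s=env.sense();R=Ro.from_quat(s["tcp_rot"]).as_matrix();e=np.array(s["eef_pos"])
c=cam("side");t=cam("top")
for z in(0,-.019,-.07):
  for y in (-.02,0,.02):
    P=e+R@np.array([0,y,z]);print(z,y,np.round(proj(c,P),1),np.round(proj(t,P),1))
d=pickle.load(open("c0.pkl","rb"))
e0=np.array([.281,.558,.185]);R0=Ro.from_quat([.231,.973,0,0]).as_matrix()
for y in(-.05,0,.05): P=e0+R0@np.array([0,y,0]);print("start",y,proj(d["side"],P),proj(d["top"],P))
a=cv2.resize(d["side"]["pixels"][40:130,65:145,::-1],None,fx=5,fy=5,interpolation=cv2.INTER_NEAREST)
b=cv2.resize(t["pixels"][205:265,215:275,::-1],None,fx=6,fy=6,interpolation=cv2.INTER_NEAREST)
o=np.zeros((450,780,3),np.uint8);o[:450,:400]=a;o[:360,410:770]=b;cv2.imwrite("pics/chk.png",o)
E
```

```text
t 2.83 pos [0.4274 0.3146 0.0647] psi 106.2 tilt [0.0006 0.0005] F [-0.4 -0.6 -0.7] gap 0.0148 gf 0.0 q [-0.77  0.23  0.05  1.86 -0.01  1.05  1.14]
shift cm [ 0.11 -0.02  0.07] turn 0.004
0 -0.02 [229.1 186.5] [241.6 239.9]
0 0 [224.  183.8] [234.9 241.6]
0 0.02 [219.1 181.1] [228.1 243.4]
-0.019 -0.02 [227.9 180.4] [240.3 239.7]
-0.019 0 [222.8 177.6] [233.4 241.6]
-0.019 0.02 [217.8 175. ] [226.5 243.4]
-0.07 -0.02 [224.5 163. ] [236.6 239.4]
-0.07 0 [219.3 160.4] [229.4 241.3]
-0.07 0.02 [214.2 157.8] [222.1 243.2]
start -0.05 [121.93235035 130.20564076] [141.61243053 306.59457167]
start 0 [126.96129602 121.56719241] [124.48028766 297.01490625]
start 0.05 [131.62180816 113.54978352] [107.4015019  287.48094835]
```

View pics/chk.png

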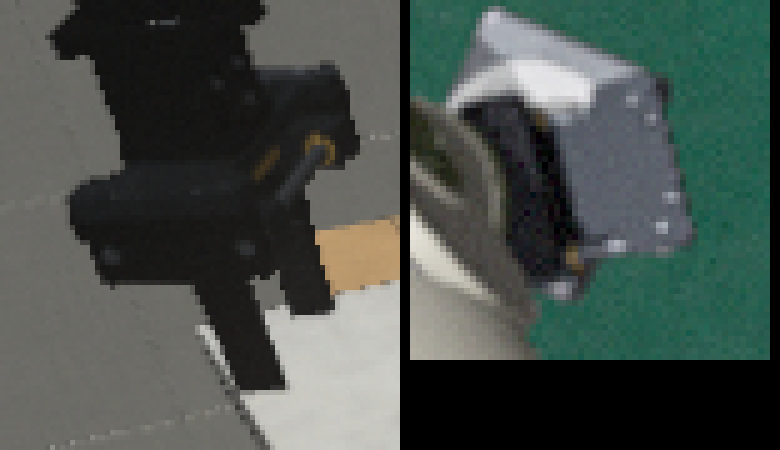

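The visible fingertips are about 25–30 mm above the reported TCP, both here and in the start picture. Closing the fingers will settle it: they should stop at 8 mm if the peg is between them.

{"fn": "move_arm", "kwargs": {"rows": [[[0,0,0],[0,0,0],0.6],[[0,0,0],[0,0,0],0.6],[[0,0,0],[0,0,0],0.6],[[0,0,0],[0,0,0],0.6],[[0,0,0],[0,0,0],0.6],[[0,0,0],[0,0,0],0.6]]}}

```text
time: 3.43
eef_pos: [0.4272, 0.3144, 0.0642]
tcp_rot: [-0.141, 0.99, 0.0, 0.0]
force: [0.1, 0.9, -0.0]
finger_gap: 0.0062
grasp_force: 0.0
```

The fingers closed to 6 mm without touching the peg, so the tips really are higher than reported. I'll measure the offset from the shut tips.

```bash
python3 - <<'E'
from h import *
s=env.sense();e=np.array(s["eef_pos"]);c=cam("side")
x0,y0=195,140
p=c["pixels"][y0:185,x0:260].astype(int);m=(p.max(2)<60).astype(np.uint8)
n,l,st,ce=cv2.connectedComponentsWithStats(m);k=1+np.argmax(st[1:,4])
for y in range(20,45):
    q=np.where(l[y]==k)[0]
    if len(q): print(y+y0,q.min()+x0,q.max()+x0,len(q),end=" | ")
print(e)
for dz in(0,.01,.02,.025,.03,.035): print(dz,proj(c,e+[0,0,dz]))
E
```

```text
160 212 238 27 | 161 213 236 24 | 162 214 234 21 | 163 213 233 21 | 164 214 231 18 | 165 215 229 15 | 166 214 226 13 | 167 214 226 13 | 168 215 226 12 | 169 215 226 12 | 170 216 226 11 | 171 215 227 13 | 172 216 226 11 | 173 218 225 8 | 174 220 223 4 | 175 221 221 1 | [0.42717052 0.31444605 0.06423667]
0 [224.0012374  183.99501534]
0.01 [223.35403711 180.77291718]
0.02 [222.69877168 177.51231871]
0.025 [222.3680652  175.86735454]
0.03 [222.03528268 174.21249012]
0.035 [221.70040366 172.54763118]
```

The shut tips appear about 32 mm above the reported TCP, so I'll apply that offset. I'll reopen the fingers, descend a further 3 cm and close to test for the peg.

{"fn": "move_arm", "kwargs": {"rows": [[[0,0,0],[0,0,0],3.4],[[0,0,0],[0,0,0],3.4],[[0,0,0],[0,0,0],3.4],[[0,0,0],[0,0,0],3.4],[[0,0,0],[0,0,0],3.4],[[0,0,0],[0,0,0],3.4],[[0,0,1],[0,0,0],3.4],[[0,0,1],[0,0,0],3.4],[[0,0,1],[0,0,0],3.4],[[0,0,0],[0,0,0],3.4],[[0,0,0],[0,0,0],3.4]]}}

```text
time: 4.4
eef_pos: [0.4265, 0.3139, 0.0331]
tcp_rot: [-0.141, 0.99, -0.001, -0.001]
force: [0.5, 0.8, 0.2]
finger_gap: 0.0339
grasp_force: 0.0
```

{"fn": "move_arm", "kwargs": {"rows": [[[0,0,0],[0,0,0],0.6],[[0,0,0],[0,0,0],0.6],[[0,0,0],[0,0,0],0.6],[[0,0,0],[0,0,0],0.6],[[0,0,0],[0,0,0],0.6],[[0,0,0],[0,0,0],0.6],[[0,0,0],[0,0,0],0.6]]}}

```text
time: 4.98
eef_pos: [0.4271, 0.3147, 0.0344]
tcp_rot: [-0.141, 0.99, 0.0, 0.0]
force: [-1.2, 0.7, 1.5]
finger_gap: 0.0071
grasp_force: 14.9
```

The fingers stopped on the peg with 15 N of grip, which confirms the offset. I'll loosen to a straddle and swing the arm clockwise along the arc.

{"fn": "move_arm", "kwargs": {"rows": [[[0,0,0],[0,0,0],1.2],[[-0.016,0.335,0],[0,0,0.093],1.2],[[-0.016,0.335,0],[0,0,0.093],1.2],[[-0.016,0.335,0],[0,0,0.093],1.2],[[-0.016,0.335,0],[0,0,0.093],1.2],[[-0.016,0.335,0],[0,0,0.093],1.2],[[-0.016,0.335,0],[0,0,0.093],1.2],[[-0.016,0.335,0],[0,0,0.093],1.2],[[-0.016,0.335,0],[0,0,0.093],1.2],[[-0.016,0.335,0],[0,0,0.093],1.2],[[-0.016,0.335,0],[0,0,0.093],1.2],[[-0.016,0.335,0],[0,0,0.093],1.2]]}}

```text
time: 5.98
eef_pos: [0.4354, 0.3482, 0.0341]
tcp_rot: [0.364, 0.931, -0.0, 0.0]
force: [0.7, -0.8, -0.4]
finger_gap: 0.0119
grasp_force: 0.6
```

{"fn": "move_arm", "kwargs": {"rows": [[[-0.016,0.335,0],[0,0,0.093],1.2],[[-0.016,0.335,0],[0,0,0.093],1.2],[[-0.016,0.335,0],[0,0,0.093],1.2],[[-0.016,0.335,0],[0,0,0.093],1.2],[[-0.016,0.335,0],[0,0,0.093],1.2],[[-0.016,0.335,0],[0,0,0.093],1.2],[[-0.016,0.335,0],[0,0,0.093],1.2],[[-0.016,0.335,0],[0,0,0.093],1.2],[[-0.016,0.335,0],[0,0,0.093],1.2],[[0,0,0],[0,0,0],1.2]]}}

```text
time: 6.82
eef_pos: [0.4626, 0.3601, 0.0341]
tcp_rot: [0.711, 0.703, -0.0, 0.0]
force: [-0.4, -0.7, -0.3]
finger_gap: 0.0123
grasp_force: 0.0
```

```bash
python3 - <<'E'
from h import *
to([.4743,.3574,.034],-21.7)
E
```

```text
t 6.82 pos [0.4626 0.3601 0.0341] psi -0.6 tilt [ 0.0002 -0.0006] F [-0.4 -0.7 -0.3] gap 0.0123 gf 0.0 q [-1.01  0.39  0.32  1.75 -0.14  1.03 -0.64]
shift cm [-0.26  1.17  0.01] turn 0.368
```

{"fn": "move_arm", "kwargs": {"rows": [[[-0.016,0.335,0],[0,0,0.093],1.2],[[-0.016,0.335,0],[0,0,0.093],1.2],[[-0.016,0.335,0],[0,0,0.093],1.2],[[-0.016,0.3,0],[0,0,0.09],1.2],[[0,0,0],[0,0,0],1.2],[[0,0,0],[0,0,0],1.2]]}}

```text
time: 7.32
eef_pos: [0.4749, 0.358, 0.0342]
tcp_rot: [0.825, 0.565, 0.0, 0.0]
force: [-0.8, 0.1, -0.1]
finger_gap: 0.0119
grasp_force: 0.0
```

{"fn": "move_arm", "kwargs": {"rows": [[[0,0.1,0],[0,0,0],1.2],[[0,0.1,0],[0,0,0],1.2],[[0,0.1,0],[0,0,0],1.2],[[0,0,0],[0,0,0],1.2],[[0,0,0],[0,0,0],1.2]]}}

```text
time: 7.73
eef_pos: [0.4758, 0.3579, 0.0341]
tcp_rot: [0.826, 0.564, -0.001, -0.001]
force: [-6.4, 1.0, 3.0]
finger_gap: 0.012
grasp_force: 3.5
```

{"fn": "move_arm", "kwargs": {"rows": [[[0,0.1,0],[0,0,0],1.2],[[0,0.1,0],[0,0,0],1.2],[[0,0,0],[0,0,0],1.2],[[0,0,0],[0,0,0],1.2],[[0,0,0],[0,0,0],1.2]]}}

```text
time: 8.15
eef_pos: [0.4762, 0.3578, 0.0339]
tcp_rot: [0.825, 0.565, -0.002, -0.002]
force: [-11.7, 2.0, 4.1]
finger_gap: 0.0122
grasp_force: 6.0
```

The arm is firmly against the zero stop: force rises to 12 N without movement. I'll back off, open and lift, then locate the probe from the first pictures and check the dial.

{"fn": "move_arm", "kwargs": {"rows": [[[0,-0.4,0],[0,0,0],1.2],[[0,0,0],[0,0,0],3.4],[[0,0,0],[0,0,0],3.4],[[0,0,0],[0,0,0],3.4],[[0,0,0],[0,0,0],3.4],[[0,0,-2],[0,0,0],3.4],[[0,0,-3.5],[0,0,0],3.4],[[0,0,-3.5],[0,0,0],6],[[0,0,-3.5],[0,0,0],6],[[0,0,-3.5],[0,0,0],6],[[0,0,-2],[0,0,0],6],[[0,0,0],[0,0,0],6]]}}

```text
time: 9.15
eef_pos: [0.4781, 0.3587, 0.2197]
tcp_rot: [0.827, 0.563, 0.004, -0.001]
force: [-0.1, 0.8, -0.5]
finger_gap: 0.0569
grasp_force: 0.0
```

```bash
python3 - <<'E'
from h import *
import pickle
d=pickle.load(open("c0.pkl","rb"));T,S=d["top"],d["side"]
R=lambda a:np.round(a,4).tolist()
p=tri(T,(422.9,230.5),S,(363.5,266.9));print("handle top",R(p[0]),p[1],R(plane(T,422.9,230.5,.18)),R(plane(S,363.5,266.9,.18)))
# collar: top-view dark blob excluding handle; side collar rows
print("collar",R(plane(T,416,231,.116)),R(plane(S,362.5,293.5,.113)),R(tri(T,(416,231),S,(362.5,293.5))[0]))
# base plate bright mask in side/top ; seat from base corners unknown -> column orientation
t=T["pixels"]
for q in((693,230),(637,310),(705,357)): print("base corner",R(plane(T,200+q[0]/3.3-.5,140+q[1]/3.3-.5,.009)))
c=cam("side");to([.4743,.3574,.15],-21.7)
p=[cv2.resize(x["pixels"][y:y+h,a:a+w,::-1],None,fx=f,fy=f,interpolation=cv2.INTER_CUBIC) for x,a,y,w,h,f in((c,205,160,70,50,5.7),(S,340,258,60,50,5.7))]
h=min(i.shape[0] for i in p);cv2.imwrite("pics/d.png",np.hstack([i[:h] for i in p]))
E
```

```text
handle top [0.4684, -0.1987, 0.1727] 0.0016670518321996515 [0.4687, -0.1972, 0.18] [0.4629, -0.2036, 0.18]
collar [0.4699, -0.1949, 0.116] [0.4658, -0.2021, 0.113] [0.4702, -0.1974, 0.1055]
base corner [0.5409, -0.2014, 0.009]
base corner [0.4655, -0.1499, 0.009]
base corner [0.4243, -0.2124, 0.009]
t 9.2 pos [0.4772 0.3582 0.2168] psi -21.5 tilt [0.0034 0.0033] F [0.4 0.2 0.1] gap 0.0579 gf 0.0 q [-1.07  0.26  0.43  1.52 -0.11  1.38 -1.01]
shift cm [-0.21 -0.26  6.68] turn 0.003
```

View pics/d.png

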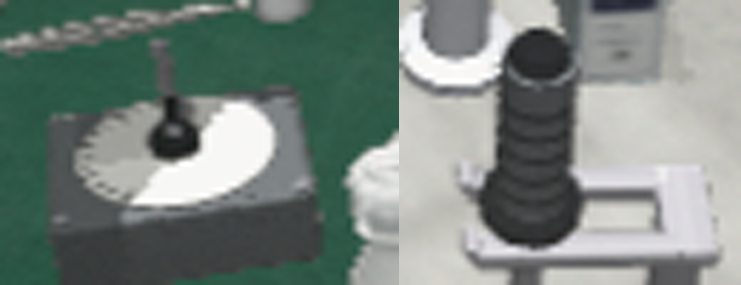

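The dial picture shows the arm on the zero stop, pointing away from the camera with the peg at crop (163,50). The probe stands upright, with its handle top at crop (540,55).

The probe axis is about (0.468,−0.199), and the fork opens toward 146°. I'll travel there high, above the 198 mm bottle.

{"fn": "move_arm", "kwargs": {"rows": [[[0,0,-2.5],[0,0,0],8.6],[[0,0,-2.5],[0,0,0],8.6],[[-3.26,1.225,0],[0,0,0],8.6],[[-3.26,1.225,0],[0,0,0],8.6],[[-3.26,1.225,0],[0,0,0],8.6],[[-3.26,1.225,0],[0,0,0],8.6],[[-3.26,1.225,0],[0,0,0],8.6],[[-3.26,1.225,0],[0,0,0],8.6],[[-3.26,1.225,0],[0,0,0],8.6],[[-3.26,1.225,0],[0,0,0],8.6],[[-3.26,1.225,0],[0,0,0],8.6],[[-3.26,1.225,0],[0,0,0],8.6]]}}

```text
time: 10.2
eef_pos: [0.4696, 0.0076, 0.2631]
tcp_rot: [0.827, 0.563, -0.001, -0.0]
force: [1.0, -0.4, -0.1]
finger_gap: 0.0857
grasp_force: 0.0
```

{"fn": "move_arm", "kwargs": {"rows": [[[-3.26,1.225,0],[0,0,0],8.6],[[-3.26,1.225,0],[0,0,0],8.6],[[-3.26,1.225,0],[0,0,0],8.6],[[-3.26,1.225,0],[0,0,0],8.6],[[-3.26,1.225,0],[0,0,0],8.6],[[-3.26,1.225,0],[0,0,0],8.6],[[0,0,0],[0,0,0],8.6]]}}

```text
time: 10.78
eef_pos: [0.465, -0.2066, 0.2636]
tcp_rot: [0.829, 0.559, -0.001, 0.001]
force: [0.3, 0.5, 0.3]
finger_gap: 0.0862
grasp_force: 0.0
```

{"fn": "move_arm", "kwargs": {"rows": [[[0,0,0],[0,0,0.097],8.6],[[0,0,0],[0,0,0.097],8.6],[[0,0,0],[0,0,0.097],8.6],[[0,0,0],[0,0,0.097],8.6],[[0,0,0],[0,0,0.097],8.6],[[0,0,0],[0,0,0.097],8.6],[[0,0,0],[0,0,0.097],8.6],[[0,0,0],[0,0,0.097],8.6],[[0,0,0],[0,0,0],8.6],[[0,0,0],[0,0,0],8.6]]}}

```text
time: 11.62
eef_pos: [0.4667, -0.1994, 0.2634]
tcp_rot: [0.978, 0.21, -0.001, -0.0]
force: [0.1, -0.4, 0.3]
finger_gap: 0.0854
grasp_force: 0.0
```

```bash
python3 - <<'E'
from h import *
to([.468,-.199,.104],-66)
import pickle
d=pickle.load(open("c0.pkl","rb"));T,S=d["top"],d["side"]
R=lambda a:np.round(a,4).tolist()
# probe handle-axis check: expected pixels of candidate axis
for P in([.468,-.199,.18],[.468,-.199,.116],[.468,-.199,.11]): print(P,R(proj(T,P)),R(proj(S,P)))
# dark mask, side: top rows & top view full
p=S["pixels"][258:308,345:385].astype(int);m=p.max(2)<100
for y in range(3,45,3):
    q=np.where(m[y])[0]
    if len(q):print(258+y,345+q.min(),345+q.max(),end=" | ")
p=T["pixels"][218:246,404:436].astype(int);m=p.max(2)<100
print()
for x in range(0,32):
    q=np.where(m[:,x])[0]
    if len(q):print(404+x,218+q.min(),218+q.max(),end=" | ")
# bottles
print("tall bottle base",R(plane(S,281.5,256,0)),"infusion base",R(plane(S,321.5,219,0)))
E
```

```text
t 11.62 pos [ 0.4667 -0.1994  0.2634] psi -65.8 tilt [-0.0012 -0.    ] F [ 0.1 -0.4  0.3] gap 0.0854 gf 0.0 q [-0.63  0.01  0.97  1.68 -0.01  1.46 -0.81]
shift cm [ 0.15  0.02 15.94] turn 0.004
[0.468, -0.199, 0.18] [423.5841, 230.8037] [364.1667, 263.8481]
[0.468, -0.199, 0.116] [417.4672, 231.7302] [362.4325, 290.5589]
[0.468, -0.199, 0.11] [416.9301, 231.8116] [362.2803, 292.9102]
261 369 370 | 264 361 370 | 267 359 369 | 270 358 371 | 273 358 370 | 276 357 370 | 279 358 370 | 282 357 369 | 285 357 369 | 288 356 369 | 291 354 371 | 294 354 371 | 297 355 370 | 300 359 367 | 
412 229 232 | 413 228 233 | 414 227 234 | 415 220 235 | 416 219 235 | 417 227 235 | 418 227 235 | 419 227 235 | 420 229 234 | 421 221 233 | 422 220 233 | 423 228 233 | 424 228 233 | 425 229 232 | tall bottle base [0.447, 0.0597, 0.0] infusion base [0.5955, 0.1167, 0.0]
```

{"fn": "move_arm", "kwargs": {"rows": [[[0.1,0,2.65],[0,0,0],8.6],[[0,0,2.65],[0,0,0],8.6],[[0,0,2.65],[0,0,0],8.6],[[0,0,2.65],[0,0,0],8.6],[[0,0,2.65],[0,0,0],8.6],[[0,0,2.65],[0,0,0],8.6],[[0,0,0],[0,0,0],8.6],[[0,0,0],[0,0,0],4]]}}

```text
time: 12.28
eef_pos: [0.467, -0.1992, 0.1047]
tcp_rot: [0.978, 0.209, -0.001, -0.0]
force: [-1.4, -0.1, 1.0]
finger_gap: 0.0836
grasp_force: 0.0
```

```bash
python3 - <<'E'
from h import *
to([.468,-.199,.104],-66)
c=cam("side");cv2.imwrite("pics/g.png",cv2.resize(c["pixels"][215:320,310:420,::-1],None,fx=5,fy=5,interpolation=cv2.INTER_CUBIC))
E
```

```text
t 12.28 pos [ 0.467  -0.1992  0.1047] psi -65.9 tilt [-0.0028 -0.0006] F [-1.4 -0.1  1. ] gap 0.0836 gf 0.0 q [-0.56  0.19  0.97  1.91 -0.17  1.13 -0.67]
shift cm [0.1  0.02 0.07] turn 0.003
```

View pics/g.png

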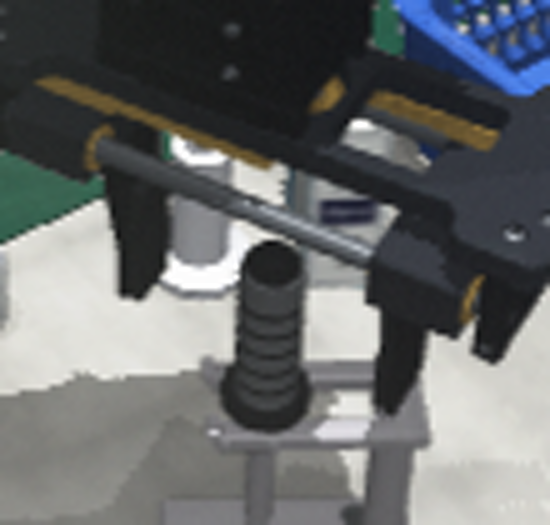

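The picture shows both tips, (337,273) and (387,296), straddling the handle. Their midpoint, (362.5,285), lies on the probe axis at about 135 mm height, so I'll close the fingers.

{"fn": "move_arm", "kwargs": {"rows": [[[0,0,0],[0,0,0],1.2],[[0,0,0],[0,0,0],1.2],[[0,0,0],[0,0,0],1.2],[[0,0,0],[0,0,0],1.2],[[0,0,0],[0,0,0],1.2],[[0,0,0],[0,0,0],1.2],[[0,0,0],[0,0,0],1.2],[[0,0,0],[0,0,0],1.2],[[0,0,0],[0,0,0],1.2],[[0,0,0],[0,0,0],1.2],[[0,0,0],[0,0,0],1.2],[[0,0,0],[0,0,0],1.2]]}}

```text
time: 13.33
eef_pos: [0.468, -0.1991, 0.1052]
tcp_rot: [0.978, 0.208, -0.0, -0.0]
force: [0.3, -0.0, -0.5]
finger_gap: 0.0208
grasp_force: 30.0
```

{"fn": "move_arm", "kwargs": {"rows": [[[0,0,0],[0,0,0],1.2],[[0,0,0],[0,0,0],1.2],[[0,0,0],[0,0,0],1.2],[[0,0,0],[0,0,0],1.2]]}}

```text
time: 13.67
eef_pos: [0.468, -0.199, 0.1052]
tcp_rot: [0.978, 0.208, -0.0, -0.0]
force: [0.1, -1.0, -0.6]
finger_gap: 0.0215
grasp_force: 30.0
```

```bash
python3 -c "
from h import *
to([.468,-.199,.104],-66)"
```

```text
t 13.67 pos [ 0.468  -0.199   0.1052] psi -65.9 tilt [-0.0001  0.0001] F [ 0.1 -1.  -0.6] gap 0.0215 gf 30.0 q [-0.56  0.19  0.97  1.91 -0.17  1.13 -0.67]
shift cm [0.   0.   0.12] turn 0.001
```

The probe is gripped at 30 N with a 21.5 mm opening. The reported TCP z of 0.105 corresponds to the seated probe, so the tip is 80 mm below the reported TCP. I'll lift it straight out and go above the low post.

{"fn": "move_arm", "kwargs": {"rows": [[[0,0,-1],[0,0,0],1.2],[[0,0,-1.5],[0,0,0],1.2],[[0,0,-1.5],[0,0,0],1.2],[[0,0,-1.5],[0,0,0],1.2],[[0,0,-1.5],[0,0,0],1.2],[[0,0,-1.5],[0,0,0],1.2],[[0,0,-1.5],[0,0,0],1.2],[[0,0,-1.5],[0,0,0],1.2],[[0,0,0],[0,0,0],1.2]]}}

```text
time: 14.42
eef_pos: [0.4692, -0.1997, 0.2233]
tcp_rot: [0.978, 0.208, 0.002, 0.0]
force: [-0.7, 0.4, -0.9]
finger_gap: 0.0209
grasp_force: 30.0
```

{"fn": "move_arm", "kwargs": {"rows": [[[1.89,-2.38,0],[0,0,0],1.2],[[1.89,-2.38,0],[0,0,0],1.2],[[1.89,-2.38,0],[0,0,0],1.2],[[1.89,-2.38,0],[0,0,0],1.2],[[1.89,-2.38,0],[0,0,0],1.2],[[1.89,-2.38,0],[0,0,0],1.2],[[1.89,-2.38,0],[0,0,0],1.2],[[1.89,-2.38,0],[0,0,0],1.2],[[1.89,-2.38,0],[0,0,0],1.2],[[1.89,-2.38,0],[0,0,0],1.2],[[0,0,0],[0,0,0],1.2],[[0,0,0],[0,0,0],1.2]]}}

```text
time: 15.42
eef_pos: [0.5433, 0.0971, 0.2194]
tcp_rot: [0.978, 0.21, -0.001, 0.0]
force: [0.7, -0.5, -0.7]
finger_gap: 0.0213
grasp_force: 30.0
```

```bash
python3 - <<'E'
from h import *
import pickle
d=pickle.load(open("c0.pkl","rb"));T=d["top"];S0=d["side"]["pixels"].astype(int)
to([.5442,.0948,.135],-66)
e=np.array(env.sense()["eef_pos"])
c=cam("side");p=c["pixels"].astype(int)
print("pred tip",proj(c,e-[0,0,.0802]),"collar",proj(c,e+[0,0,.0048]))
print("infusion near edge",plane(T,301.9,195.5,0),"tall",plane(T,322,238,.03))
# difference to first picture: rows near the predicted tip
D=np.abs(p-S0).sum(2)
u,v=proj(c,e-[0,0,.0802]).round().astype(int)
for y in range(v-40,v+8,2):
    q=np.where(D[y,u-22:u+23]>60)[0]
    print(y,(q+u-22).tolist() if len(q)<20 else (q.min()+u-22,q.max()+u-22,len(q)))
E
```

```text
t 15.42 pos [0.5433 0.0971 0.2194] psi -65.8 tilt [-0.0011 -0.0012] F [ 0.7 -0.5 -0.7] gap 0.0213 gf 30.0 q [-0.91  0.17  0.74  1.64 -0.12  1.38 -1.3 ]
shift cm [0.   0.24 8.44] turn 0.004
pred tip [305.96225411 184.00711609] collar [304.28874794 150.65525494]
infusion near edge [0.5749585  0.12938702 0.        ] tall [0.4453164  0.06396044 0.03      ]
144 [300, 301, 302, 303, 304, 305, 306, 307, 309]
146 [299, 308]
148 [299, 301, 302, 303, 304, 305, 306, 309]
150 [298, 299, 309, 310, 311]
152 [298, 299, 300, 301, 302, 303, 304, 305, 306, 307, 308, 309, 310]
154 [301, 302, 303, 304, 305, 306, 307, 308, 309]
156 []
158 [306]
160 [303, 304, 306, 307]
162 [303, 305, 306, 307]
164 [302, 303, 306, 307]
166 [306, 307]
168 []
170 [306, 307]
172 [306, 307, 308]
174 [303, 304, 306, 307]
176 [304, 305, 306, 307]
178 [304, 307]
180 [305]
182 []
184 [305, 306, 307]
186 []
188 []
190 []
```

The tip appears at (306,184.5), against (306,184) predicted, so the robot and camera frames agree. I'll descend to hover over the low cap.

{"fn": "move_arm", "kwargs": {"rows": [[[0.03,0.22,1.5],[0,0,0],1.2],[[0,0,1.5],[0,0,0],1.2],[[0,0,1.5],[0,0,0],1.2],[[0,0,1.5],[0,0,0],1.2],[[0,0,1.4],[0,0,0],1.2],[[0,0,1],[0,0,0],1.2],[[0,0,0],[0,0,0],1.2],[[0,0,0],[0,0,0],1.2]]}}

```text
time: 16.13
eef_pos: [0.5447, 0.0926, 0.1364]
tcp_rot: [0.978, 0.208, -0.0, 0.0]
force: [-0.4, 0.3, -0.9]
finger_gap: 0.0213
grasp_force: 30.0
```

```bash
python3 - <<'E'
from h import *
import pickle
d=pickle.load(open("c0.pkl","rb"));S0=d["side"]["pixels"].astype(int)
to([.544,.095,.1152],-66)
e=np.array(env.sense()["eef_pos"])
c=cam("side");p=c["pixels"].astype(int)
print("pred tip",proj(c,e-[0,0,.0802]),"cap centre below tip",proj(c,[e[0],e[1],.035]))
D=np.abs(p-S0).sum(2)
u,v=proj(c,e-[0,0,.0802]).round().astype(int)
for y in range(v-16,v+12):
    q=np.where(D[y,u-14:u+15]>60)[0];g=np.where(p[y,u-14:u+15].min(1)>p[y,u-14:u+15,1]-12)[0]
    print(y,"diff",(q+u-14).tolist(),"grey",(g.min()+u-14,g.max()+u-14,len(g)) if len(g) else None)
# bottles unmoved?
for n,w in(("tall",(262,185,298,264)),("inf",(309,163,335,224))): x0,y0,x1,y1=w;print(n,np.median(D[y0:y1,x0:x1]))
E
```

```text
t 16.13 pos [0.5447 0.0926 0.1364] psi -66.0 tilt [-0.0003 -0.0002] F [-0.4  0.3 -0.9] gap 0.0213 gf 30.0 q [-0.88  0.24  0.73  1.75 -0.17  1.21 -1.26]
shift cm [ 0.04 -0.25  2.12] turn -0.0
pred tip [308.91389394 213.82389601] cap centre below tip [309.240346   220.75084687]
198 diff [] grey (np.int64(307), np.int64(323), 14)
199 diff [] grey (np.int64(307), np.int64(323), 14)
200 diff [] grey (np.int64(307), np.int64(323), 14)
201 diff [] grey (np.int64(307), np.int64(323), 14)
202 diff [] grey (np.int64(307), np.int64(323), 14)
203 diff [307, 311, 312, 313] grey (np.int64(307), np.int64(323), 15)
204 diff [311, 312, 313, 314] grey (np.int64(307), np.int64(323), 15)
205 diff [311, 312, 313, 314] grey (np.int64(307), np.int64(323), 15)
206 diff [307, 312, 313, 314, 315] grey (np.int64(307), np.int64(323), 17)
207 diff [307, 312, 313, 314, 315, 316] grey (np.int64(307), np.int64(323), 17)
208 diff [312, 313, 314, 315, 316, 317] grey (np.int64(308), np.int64(323), 14)
209 diff [312, 313, 314, 315, 316] grey (np.int64(308), np.int64(323), 14)
210 diff [308, 310, 311, 312, 313, 314] gre
[... 415 characters left out ...]
), 13)
217 diff [] grey (np.int64(312), np.int64(323), 12)
218 diff [] grey (np.int64(312), np.int64(323), 12)
219 diff [] grey (np.int64(312), np.int64(323), 12)
220 diff [305, 306, 307, 308, 309, 310, 311] grey (np.int64(306), np.int64(323), 16)
221 diff [305, 306, 307, 308, 309, 310, 311, 312] grey (np.int64(306), np.int64(323), 18)
222 diff [304, 305, 306, 307, 308, 309, 310, 311, 312] grey (np.int64(305), np.int64(323), 17)
223 diff [305, 306, 307, 308, 309, 310, 311, 312] grey (np.int64(305), np.int64(323), 14)
224 diff [304, 305, 308, 309, 311, 312, 313] grey (np.int64(305), np.int64(312), 8)
225 diff [303, 304, 311, 312, 313] grey (np.int64(304), np.int64(313), 10)
tall 13.0
inf 14.0
```

The tip is about 2 px right of the cap centre at (308.5,222), roughly 3–4 mm. I'll shift by that amount and descend to contact.

{"fn": "move_arm", "kwargs": {"rows": [[[0,-0.3,0],[0,0,0],1.2],[[0,0,0.5],[0,0,0],1.2],[[0,0,0.5],[0,0,0],1.2],[[0,0,0.5],[0,0,0],1.2],[[0,0,0.5],[0,0,0],1.2],[[0,0,0.3],[0,0,0],1.2],[[0,0,0.3],[0,0,0],1.2],[[0,0,0],[0,0,0],1.2],[[0,0,0],[0,0,0],1.2]]}}

```text
time: 16.93
eef_pos: [0.5437, 0.0962, 0.1104]
tcp_rot: [0.978, 0.208, 0.0, -0.0]
force: [-0.5, 0.1, 2.6]
finger_gap: 0.0211
grasp_force: 30.0
```

```bash
python3 -c "
from h import *
to([.544,.0955,.1072],-66)"
```

```text
t 16.93 pos [0.5437 0.0962 0.1104] psi -65.9 tilt [0.0003 0.0002] F [-0.5  0.1  2.6] gap 0.0211 gf 30.0 q [-0.88  0.27  0.72  1.79 -0.19  1.16 -1.25]
shift cm [-0.01  0.08  0.32] turn 0.001
```

The tip is on the cap: force is 2.6 N at about 5 mm of press. I'll press fully, hold, and check.

{"fn": "move_arm", "kwargs": {"rows": [[[0,0,0.2],[0,0,0],1.2],[[0,0,0.2],[0,0,0],1.2],[[0,0,0.1],[0,0,0],1.2],[[0,0,0],[0,0,0],1.2],[[0,0,0],[0,0,0],1.2],[[0,0,0],[0,0,0],1.2],[[0,0,0],[0,0,0],1.2],[[0,0,0],[0,0,0],1.2],[[0,0,0],[0,0,0],1.2],[[0,0,0],[0,0,0],1.2],[[0,0,0],[0,0,0],1.2],[[0,0,0],[0,0,0],1.2]]}}

```text
time: 17.93
eef_pos: [0.5447, 0.0965, 0.1065]
tcp_rot: [0.978, 0.208, 0.001, -0.0]
force: [-0.9, -0.4, 11.6]
finger_gap: 0.0214
grasp_force: 29.9
```

```bash
python3 -c "
from h import *
to([.544,.0955,.1072],-66)
c=cam('side');p=c['pixels'].astype(int)
for y in range(216,234): print(y,p[y,302:316].mean(1).astype(int).tolist())
"
```

```text
t 17.93 pos [0.5447 0.0965 0.1065] psi -65.9 tilt [0.0024 0.0012] F [-0.9 -0.4 11.6] gap 0.0214 gf 29.9 q [-0.88  0.27  0.72  1.79 -0.2   1.15 -1.24]
shift cm [-0.11  0.06 -0.07] turn 0.001
216 [74, 75, 73, 72, 76, 86, 86, 82, 91, 122, 159, 188, 190, 193]
217 [72, 71, 71, 72, 77, 87, 87, 82, 77, 107, 165, 187, 190, 192]
218 [71, 71, 74, 74, 79, 86, 85, 80, 72, 108, 165, 184, 189, 192]
219 [71, 71, 72, 73, 71, 76, 84, 79, 71, 92, 148, 183, 186, 190]
220 [71, 71, 70, 69, 70, 78, 85, 79, 69, 67, 102, 160, 184, 187]
221 [69, 70, 70, 71, 69, 75, 84, 78, 71, 69, 81, 128, 171, 182]
222 [71, 70, 70, 71, 72, 78, 82, 86, 83, 71, 69, 80, 116, 157]
223 [71, 72, 72, 88, 109, 103, 82, 91, 101, 98, 72, 72, 69, 69]
224 [70, 72, 92, 112, 111, 106, 96, 93, 102, 111, 114, 109, 70, 70]
225 [71, 101, 125, 104, 111, 110, 111, 112, 111, 104, 117, 128, 77, 72]
226 [78, 108, 136, 101, 99, 109, 110, 108, 103, 98, 119, 149, 138, 111]
227 [141, 138, 144, 134, 96, 87, 88, 90, 88, 107, 138, 138, 128, 140]
228 [142, 132, 124, 146, 144, 126, 111, 120, 131, 151, 142, 118, 113, 144]
229 [146, 133, 99, 112, 133, 147, 147, 147, 149, 134, 108, 100, 113, 145]
230 [147, 128, 94, 110, 114, 115, 114, 115, 119, 117, 110, 105, 126, 148]
231 [148, 141, 120, 111, 116, 117, 119, 121, 117, 114, 109, 126, 157, 152]
232 [150, 150, 145, 133, 120, 118, 123, 124, 119, 117, 139, 158, 156, 154]
233 [157, 157, 161, 166, 164, 165, 169, 174, 175, 172, 165, 162, 158, 156]
```

The low cap is bottomed at 11.6 N and was held over 0.7 s. I'll rise above the bottles and move to the mid post.

{"fn": "move_arm", "kwargs": {"rows": [[[0,0,-2],[0,0,0],1.2],[[0,0,-3],[0,0,0],1.2],[[0,0,-3],[0,0,0],1.2],[[0,0,-3],[0,0,0],1.2],[[0,0,-3.2],[0,0,0],1.2],[[0,0,-3.2],[0,0,0],1.2],[[0,0,0],[0,0,0],1.2]]}}

```text
time: 18.57
eef_pos: [0.5458, 0.0963, 0.2848]
tcp_rot: [0.978, 0.208, 0.004, -0.001]
force: [1.6, -0.2, -1.5]
finger_gap: 0.0212
grasp_force: 30.0
```

{"fn": "move_arm", "kwargs": {"rows": [[[2.08,-1.75,0],[0,0,0],1.2],[[2.08,-1.75,0],[0,0,0],1.2],[[2.08,-1.75,0],[0,0,0],1.2],[[2.08,-1.75,0],[0,0,0],1.2],[[2.08,-1.75,0],[0,0,0],1.2],[[2.08,-1.75,0],[0,0,0],1.2],[[2.08,-1.75,0],[0,0,0],1.2],[[0,0,0],[0,0,0],1.2],[[0,0,0],[0,0,0],1.2]]}}

```text
time: 19.32
eef_pos: [0.6264, 0.2688, 0.2772]
tcp_rot: [0.978, 0.209, -0.001, 0.001]
force: [-0.0, -1.5, -0.4]
finger_gap: 0.0212
grasp_force: 30.0
```

```bash
python3 -c "
from h import *
to([.628,.2675,.16],-66)"
```

```text
t 19.32 pos [0.6264 0.2688 0.2772] psi -65.8 tilt [-0.0018 -0.0017] F [-0.  -1.5 -0.4] gap 0.0212 gf 30.0 q [-0.9   0.5   0.68  1.16 -0.31  1.59 -1.43]
shift cm [ 0.12  0.18 11.72] turn 0.003
```

{"fn": "move_arm", "kwargs": {"rows": [[[0,0,2.2],[0,0,0],1.2],[[0,0,2.2],[0,0,0],1.2],[[0,0,2.2],[0,0,0],1.2],[[0,0,2.2],[0,0,0],1.2],[[0,0,1.7],[0,0,0],1.2],[[0,0,1.2],[0,0,0],1.2],[[0,0,0],[0,0,0],1.2],[[0,0,0],[0,0,0],1.2],[[0,0,0],[0,0,0],1.2],[[0,0,0],[0,0,0],1.2]]}}

```text
time: 20.15
eef_pos: [0.6273, 0.2674, 0.1638]
tcp_rot: [0.978, 0.208, 0.001, -0.0]
force: [-0.0, -0.6, -1.3]
finger_gap: 0.0213
grasp_force: 30.0
```

```bash
python3 - <<'E'
from h import *
to([.628,.2675,.14],-66)
e=np.array(env.sense()["eef_pos"]);c=cam("side");p=c["pixels"].astype(int)
print("pred tip",proj(c,e-[0,0,.0795]),"on cap",proj(c,[e[0],e[1],.06]))
for y in range(150,180): print(y,p[y,290:310].mean(1).astype(int).tolist())
E
```

```text
t 20.15 pos [0.6273 0.2674 0.1638] psi -66.0 tilt [0.002 0.001] F [-0.  -0.6 -1.3] gap 0.0213 gf 30.0 q [-0.91  0.53  0.66  1.35 -0.32  1.36 -1.41]
shift cm [0.06 0.02 2.38] turn 0.001
pred tip [299.3529441 161.4113368] on cap [299.81129811 169.06736225]
150 [64, 64, 66, 68, 68, 66, 66, 71, 84, 84, 74, 66, 66, 67, 68, 68, 69, 67, 66, 66]
151 [62, 63, 63, 65, 66, 66, 67, 74, 81, 82, 77, 69, 65, 65, 66, 64, 66, 69, 72, 71]
152 [64, 63, 63, 64, 66, 66, 65, 70, 81, 82, 94, 101, 64, 64, 65, 67, 66, 87, 102, 88]
153 [64, 65, 65, 66, 64, 64, 66, 72, 84, 83, 97, 104, 65, 64, 63, 66, 66, 60, 60, 60]
154 [63, 65, 65, 67, 65, 65, 65, 68, 80, 84, 96, 101, 62, 64, 66, 64, 54, 59, 60, 60]
155 [63, 64, 63, 65, 66, 64, 66, 74, 84, 85, 87, 84, 63, 67, 67, 67, 58, 61, 61, 54]
156 [63, 62, 63, 65, 65, 64, 66, 93, 111, 83, 98, 101, 67, 71, 70, 76, 73, 53, 55, 54]
157 [63, 64, 62, 65, 63, 65, 66, 67, 73, 81, 76, 69, 69, 69, 66, 93, 114, 84, 82, 80]
158 [64, 64, 65, 64, 66, 66, 66, 68, 73, 79, 75, 65, 68, 68, 65, 92, 116, 102, 107, 109]
159 [65, 65, 68, 67, 67, 67, 67, 67, 72, 80, 74, 66, 66, 65, 65, 64, 
[... 1158 characters left out ...]
72, 88, 119, 133, 139, 137]
173 [66, 68, 67, 67, 70, 73, 94, 116, 102, 83, 83, 94, 125, 141, 114, 88, 114, 131, 138, 138]
174 [67, 67, 67, 70, 68, 97, 136, 144, 130, 93, 89, 100, 129, 145, 124, 89, 113, 123, 130, 138]
175 [66, 65, 69, 67, 68, 97, 136, 143, 138, 125, 118, 129, 145, 146, 133, 107, 114, 130, 138, 139]
176 [70, 66, 68, 69, 69, 85, 118, 142, 144, 147, 146, 146, 145, 130, 106, 91, 108, 132, 137, 135]
177 [68, 68, 67, 70, 69, 79, 95, 111, 129, 133, 132, 125, 111, 106, 97, 87, 101, 127, 136, 133]
178 [67, 66, 67, 67, 68, 78, 94, 104, 112, 117, 118, 117, 112, 107, 97, 82, 89, 117, 127, 132]
179 [67, 67, 68, 69, 69, 78, 95, 104, 112, 116, 116, 116, 114, 106, 98, 84, 82, 111, 122, 125]
```

The tip is at (298.8,162) and will land within 1 px of the mid cap centre at (299.6,170.6). Pressing now.

{"fn": "move_arm", "kwargs": {"rows": [[[0,0,0.6],[0,0,0],1.2],[[0,0,0.6],[0,0,0],1.2],[[0,0,0.6],[0,0,0],1.2],[[0,0,0.5],[0,0,0],1.2],[[0,0,0.3],[0,0,0],1.2],[[0,0,0.2],[0,0,0],1.2],[[0,0,0.2],[0,0,0],1.2],[[0,0,0.2],[0,0,0],1.2],[[0,0,0],[0,0,0],1.2],[[0,0,0],[0,0,0],1.2]]}}

```text
time: 21.03
eef_pos: [0.6275, 0.2677, 0.1318]
tcp_rot: [0.978, 0.208, 0.001, -0.0]
force: [-0.8, 1.1, 9.3]
finger_gap: 0.0213
grasp_force: 30.0
```

{"fn": "move_arm", "kwargs": {"rows": [[[0,0,0.05],[0,0,0],1.2],[[0,0,0],[0,0,0],1.2],[[0,0,0],[0,0,0],1.2],[[0,0,0],[0,0,0],1.2],[[0,0,0],[0,0,0],1.2],[[0,0,0],[0,0,0],1.2],[[0,0,0],[0,0,0],1.2],[[0,0,0],[0,0,0],1.2]]}}

```text
time: 21.7
eef_pos: [0.6277, 0.2678, 0.1317]
tcp_rot: [0.978, 0.208, 0.002, -0.001]
force: [-0.6, 0.8, 10.4]
finger_gap: 0.0214
grasp_force: 30.0
```

```bash
python3 - <<'E'
from h import *
import pickle
to([.5535,-.0545,.2772],-66)
d=pickle.load(open("c0.pkl","rb"));T,S=d["top"],d["side"]
p=S["pixels"].astype(int)
print("high cap side rows")
for y in range(232,246): print(y,p[y,342:360].mean(1).astype(int).tolist())
t=T["pixels"].astype(int);print("top")
for y in range(193,214): print(y,t[y,350:374].mean(1).astype(int).tolist())
E
```

```text
t 21.7 pos [0.6277 0.2678 0.1317] psi -65.9 tilt [0.0028 0.0017] F [-0.6  0.8 10.4] gap 0.0214 gf 30.0 q [-0.91  0.55  0.65  1.39 -0.33  1.3  -1.4 ]
shift cm [-19.86  26.4  -14.63] turn 0.001
high cap side rows
232 [70, 72, 71, 74, 74, 71, 70, 74, 74, 74, 74, 75, 75, 75, 75, 72, 73, 74]
233 [72, 70, 68, 70, 70, 69, 70, 71, 73, 72, 75, 75, 72, 70, 70, 72, 74, 74]
234 [69, 70, 69, 70, 72, 71, 70, 71, 72, 73, 72, 71, 71, 72, 73, 72, 75, 74]
235 [71, 70, 71, 72, 74, 75, 78, 85, 85, 85, 78, 68, 71, 72, 73, 74, 74, 75]
236 [71, 72, 70, 70, 78, 86, 145, 206, 211, 212, 177, 86, 80, 71, 73, 74, 74, 74]
237 [71, 71, 70, 70, 138, 207, 211, 212, 212, 212, 211, 208, 172, 70, 73, 73, 74, 73]
238 [71, 69, 71, 72, 146, 214, 211, 213, 212, 211, 213, 212, 179, 72, 71, 71, 74, 72]
239 [74, 74, 71, 73, 144, 212, 212, 212, 213, 212, 213, 212, 179, 71, 72, 70, 69, 69]
240 [75, 75, 77, 84, 102, 155, 210, 208, 213, 212, 209, 190, 138, 76, 71, 72, 69, 67]
241 [76, 75, 82, 186, 223, 84, 110, 165, 192, 184, 159, 92, 133, 162, 82, 67, 128, 196]
242 [75, 74, 171, 227, 162, 125, 92, 94, 95, 91, 96, 98, 192, 242, 
[... 2215 characters left out ...]
 235, 233, 225, 228, 234, 234, 226, 215, 205, 194, 199, 198, 198, 198, 198]
209 [192, 193, 195, 194, 194, 190, 184, 202, 213, 219, 233, 233, 233, 232, 223, 203, 196, 197, 196, 195, 195, 195, 197, 197]
210 [195, 197, 195, 198, 195, 195, 191, 188, 186, 188, 201, 198, 207, 208, 204, 192, 195, 195, 194, 192, 194, 195, 197, 196]
211 [199, 199, 199, 198, 201, 200, 200, 196, 190, 190, 191, 191, 189, 192, 195, 197, 195, 194, 193, 196, 195, 194, 198, 196]
212 [200, 202, 204, 203, 201, 202, 201, 201, 200, 199, 198, 198, 196, 197, 201, 202, 201, 195, 200, 196, 198, 196, 200, 197]
213 [202, 203, 203, 204, 203, 203, 203, 201, 200, 201, 200, 204, 202, 203, 202, 203, 201, 204, 202, 200, 198, 196, 200, 199]
```

The mid cap is bottomed at 10 N and was held over 0.7 s. From the masks, the high cap centre is (350.2,238.4) in the side view and (364,200.3) in the top view, giving about (0.5545,−0.054). I'll rise and go there.

{"fn": "move_arm", "kwargs": {"rows": [[[0,0,-2],[0,0,0],1.2],[[0,0,-2.6],[0,0,0],1.2],[[0,0,-2.6],[0,0,0],1.2],[[0,0,-2.6],[0,0,0],1.2],[[0,0,-2.6],[0,0,0],1.2],[[0,0,-2.6],[0,0,0],1.2],[[0,0,0],[0,0,0],1.2]]}}

```text
time: 22.28
eef_pos: [0.6283, 0.2675, 0.2853]
tcp_rot: [0.978, 0.208, 0.004, -0.001]
force: [0.6, 1.0, -0.4]
finger_gap: 0.0215
grasp_force: 30.0
```

{"fn": "move_arm", "kwargs": {"rows": [[[-2.2,2.94,0],[0,0,0],1.2],[[-2.2,2.94,0],[0,0,0],1.2],[[-2.2,2.94,0],[0,0,0],1.2],[[-2.2,2.94,0],[0,0,0],1.2],[[-2.2,2.94,0],[0,0,0],1.2],[[-2.2,2.94,0],[0,0,0],1.2],[[-2.2,2.94,0],[0,0,0],1.2],[[-2.2,2.94,0],[0,0,0],1.2],[[-2.2,2.94,0],[0,0,0],1.2],[[0,0,0],[0,0,0],1.2],[[0,0,0],[0,0,0],1.2]]}}

```text
time: 23.2
eef_pos: [0.553, -0.0576, 0.2798]
tcp_rot: [0.979, 0.206, 0.0, -0.0]
force: [0.3, 1.6, -0.6]
finger_gap: 0.0213
grasp_force: 30.0
```

{"fn": "move_arm", "kwargs": {"rows": [[[0,0,2.2],[0,0,0],1.2],[[0,0,2.2],[0,0,0],1.2],[[0,0,2.0],[0,0,0],1.2],[[0,0,1.6],[0,0,0],1.2],[[0,0,1.2],[0,0,0],1.2],[[0,0,0],[0,0,0],1.2],[[0,0,0],[0,0,0],1.2],[[0,0,0],[0,0,0],1.2],[[0,0,0],[0,0,0],1.2]]}}

```text
time: 23.95
eef_pos: [0.5543, -0.0548, 0.1888]
tcp_rot: [0.978, 0.208, 0.001, 0.0]
force: [-0.6, 0.0, -1.3]
finger_gap: 0.0213
grasp_force: 30.0
```

```bash
python3 - <<'E'
from h import *
to([.5545,-.054,.165],-66)
e=np.array(env.sense()["eef_pos"]);c=cam("side");p=c["pixels"].astype(int)
print("pred tip",proj(c,e-[0,0,.0797]),"on cap",proj(c,[e[0],e[1],.085]))
for y in range(222,242): print(y,p[y,340:362].mean(1).astype(int).tolist())
E
```

```text
t 23.95 pos [ 0.5543 -0.0548  0.1888] psi -65.9 tilt [0.0016 0.0002] F [-0.6  0.  -1.3] gap 0.0213 gf 30.0 q [-0.69  0.22  0.82  1.68 -0.16  1.32 -0.99]
shift cm [ 0.05 -0.07  2.38] turn 0.001
pred tip [350.9704703  228.73779514] on cap [350.66331104 237.5423885 ]
222 [77, 75, 75, 73, 73, 73, 74, 71, 71, 77, 86, 87, 88, 94, 95, 71, 72, 73, 72, 72, 73, 72]
223 [75, 73, 73, 72, 73, 72, 71, 72, 73, 98, 115, 88, 88, 84, 74, 73, 74, 73, 74, 75, 74, 73]
224 [76, 76, 75, 74, 76, 75, 74, 73, 74, 77, 80, 86, 95, 98, 71, 71, 71, 72, 73, 73, 73, 71]
225 [79, 77, 75, 78, 78, 77, 76, 77, 75, 75, 78, 84, 94, 96, 71, 72, 73, 73, 74, 73, 74, 73]
226 [76, 76, 75, 73, 75, 77, 78, 77, 77, 78, 80, 85, 94, 94, 73, 72, 71, 71, 70, 71, 70, 71]
227 [79, 76, 75, 75, 75, 77, 76, 74, 75, 77, 78, 83, 93, 95, 77, 76, 75, 73, 72, 73, 75, 72]
228 [77, 78, 77, 75, 73, 73, 73, 74, 74, 75, 78, 84, 106, 117, 79, 78, 78, 77, 77, 75, 72, 71]
229 [74, 77, 76, 75, 73, 74, 72, 74, 75, 76, 79, 85, 85, 76, 79, 79, 75, 77, 77, 76, 75, 75]
230 [75, 72, 72, 74, 72, 73, 75, 75, 76, 77, 80, 85, 83, 77, 78, 76, 76, 76, 79, 77, 77,
[... 372 characters left out ...]
 74]
235 [76, 74, 73, 71, 73, 74, 77, 77, 76, 78, 78, 76, 73, 71, 74, 75, 75, 77, 80, 76, 76, 75]
236 [72, 74, 74, 74, 75, 75, 77, 79, 94, 117, 116, 117, 105, 78, 76, 76, 75, 77, 77, 78, 76, 76]
237 [71, 73, 74, 74, 72, 73, 92, 117, 113, 115, 114, 115, 114, 115, 103, 74, 74, 76, 76, 76, 75, 75]
238 [73, 75, 73, 72, 72, 73, 92, 115, 114, 115, 115, 115, 116, 114, 102, 76, 74, 75, 76, 77, 74, 74]
239 [72, 75, 75, 77, 75, 77, 91, 114, 115, 116, 114, 115, 115, 115, 103, 76, 73, 73, 73, 72, 69, 59]
240 [73, 77, 80, 79, 79, 82, 87, 98, 114, 114, 114, 117, 114, 106, 94, 76, 74, 73, 68, 61, 81, 118]
241 [74, 77, 79, 80, 83, 114, 132, 83, 93, 106, 114, 112, 106, 88, 97, 103, 73, 59, 83, 122, 120, 116]
```

{"fn": "move_arm", "kwargs": {"rows": [[[0,-0.15,0.3],[0,0,0],1.2],[[0,0,0.6],[0,0,0],1.2],[[0,0,0.6],[0,0,0],1.2],[[0,0,0.6],[0,0,0],1.2],[[0,0,0.4],[0,0,0],1.2],[[0,0,0.3],[0,0,0],1.2],[[0,0,0.2],[0,0,0],1.2],[[0,0,0.2],[0,0,0],1.2],[[0,0,0.05],[0,0,0],1.2],[[0,0,0],[0,0,0],1.2],[[0,0,0],[0,0,0],1.2]]}}

```text
time: 24.92
eef_pos: [0.5541, -0.0535, 0.1566]
tcp_rot: [0.978, 0.208, 0.001, -0.0]
force: [-1.4, 1.3, 11.4]
finger_gap: 0.0213
grasp_force: 30.0
```

{"fn": "move_arm", "kwargs": {"rows": [[[0,0,0],[0,0,0],1.2],[[0,0,0],[0,0,0],1.2],[[0,0,0],[0,0,0],1.2],[[0,0,0],[0,0,0],1.2],[[0,0,0],[0,0,0],1.2],[[0,0,0],[0,0,0],1.2],[[0,0,0],[0,0,0],1.2],[[0,0,0],[0,0,0],1.2]]}}

```text
time: 25.58
eef_pos: [0.5541, -0.0535, 0.1566]
tcp_rot: [0.978, 0.208, 0.001, -0.0]
force: [-0.6, 1.2, 11.0]
finger_gap: 0.0209
grasp_force: 30.0
```

The high cap is bottomed at 11 N and was held for over 0.7 s. Now I'll return the probe above the fork.

{"fn": "move_arm", "kwargs": {"rows": [[[0,0,-1.5],[0,0,0],1.2],[[0,0,-2],[0,0,0],1.2],[[0,0,-2.5],[0,0,0],1.2],[[0,0,-2],[0,0,0],1.2],[[0,0,0],[0,0,0],1.2],[[-2.3,1.63,0],[0,0,0],1.2],[[-2.3,1.63,0],[0,0,0],1.2],[[-2.3,1.63,0],[0,0,0],1.2],[[-2.3,1.63,0],[0,0,0],1.2],[[-2.3,1.63,0],[0,0,0],1.2],[[-2.3,1.63,0],[0,0,0],1.2]]}}

```text
time: 26.5
eef_pos: [0.4658, -0.2001, 0.2345]
tcp_rot: [0.978, 0.208, -0.0, -0.0]
force: [1.8, -0.3, -0.8]
finger_gap: 0.0213
grasp_force: 30.0
```

{"fn": "move_arm", "kwargs": {"rows": [[[0,0,0],[0,0,0],1.2],[[0,0,0],[0,0,0],1.2],[[0,0,0],[0,0,0],1.2],[[0,0,0],[0,0,0],1.2],[[0,0,0],[0,0,0],1.2],[[0,0,0],[0,0,0],1.2]]}}

```text
time: 27.0
eef_pos: [0.4672, -0.1984, 0.235]
tcp_rot: [0.978, 0.209, -0.0, 0.0]
force: [0.5, -0.2, -0.6]
finger_gap: 0.021
grasp_force: 30.0
```

```bash
python3 - <<'E'
from h import *
to([.468,-.199,.1052],-65.9)
E
```

```text
t 27.0 pos [ 0.4672 -0.1984  0.235 ] psi -65.9 tilt [-0.0005 -0.0002] F [ 0.5 -0.2 -0.6] gap 0.021 gf 30.0 q [-0.59  0.02  0.93  1.73 -0.02  1.4  -0.8 ]
shift cm [ 0.05  0.09 12.98] turn 0.001
```

{"fn": "move_arm", "kwargs": {"rows": [[[0.05,0.09,0.5],[0,0,0],1.2],[[0,0,1.3],[0,0,0],1.2],[[0,0,1.3],[0,0,0],1.2],[[0,0,1.3],[0,0,0],1.2],[[0,0,1.3],[0,0,0],1.2],[[0,0,1.0],[0,0,0],1.2],[[0,0,0],[0,0,0],1.2],[[0,0,0],[0,0,0],1.2]]}}

```text
time: 27.67
eef_pos: [0.4675, -0.1997, 0.168]
tcp_rot: [0.978, 0.208, -0.0, 0.0]
force: [-0.2, 0.6, -1.2]
finger_gap: 0.0209
grasp_force: 30.0
```

{"fn": "move_arm", "kwargs": {"rows": [[[0,0,1.1],[0,0,0],1.2],[[0,0,1.1],[0,0,0],1.2],[[0,0,1.1],[0,0,0],1.2],[[0,0,1.1],[0,0,0],1.2],[[0,0,0.8],[0,0,0],1.2],[[0,0,0.4],[0,0,0],1.2],[[0,0,0],[0,0,0],1.2],[[0,0,0],[0,0,0],1.2],[[0,0,0],[0,0,0],1.2]]}}

```text
time: 28.42
eef_pos: [0.468, -0.1999, 0.1126]
tcp_rot: [0.978, 0.208, 0.0, 0.0]
force: [-0.1, 0.0, -0.5]
finger_gap: 0.0211
grasp_force: 30.0
```

```bash
python3 - <<'E'
from h import *
to([.468,-.199,.1052],-65.9)
E
```

```text
t 28.42 pos [ 0.468  -0.1999  0.1126] psi -66.0 tilt [ 0.0007 -0.0001] F [-0.1  0.  -0.5] gap 0.0211 gf 30.0 q [-0.53  0.17  0.94  1.9  -0.15  1.15 -0.69]
shift cm [ 0.04 -0.08  0.74] turn -0.001
```

{"fn": "move_arm", "kwargs": {"rows": [[[0.03,-0.07,0.2],[0,0,0],1.2],[[0,0,0.2],[0,0,0],1.2],[[0,0,0.2],[0,0,0],1.2],[[0,0,0.15],[0,0,0],1.2],[[0,0,0],[0,0,0],1.2],[[0,0,0],[0,0,0],1.2]]}}

```text
time: 28.92
eef_pos: [0.468, -0.199, 0.1051]
tcp_rot: [0.978, 0.208, 0.0, -0.0]
force: [-2.3, -0.5, 5.1]
finger_gap: 0.0211
grasp_force: 29.9
```

{"fn": "move_arm", "kwargs": {"rows": [[[0,0,0.05],[0,0,0],1.2],[[0,0,0.05],[0,0,0],1.2],[[0,0,0],[0,0,0],1.2],[[0,0,0],[0,0,0],1.2]]}}

```text
time: 29.25
eef_pos: [0.4683, -0.1992, 0.1049]
tcp_rot: [0.978, 0.208, 0.001, -0.0]
force: [-4.2, 1.6, 14.5]
finger_gap: 0.021
grasp_force: 30.0
```

The collar is on the fork: force rises at the recorded seat height. I'll relieve the press, open the fingers and lift clear.

{"fn": "move_arm", "kwargs": {"rows": [[[0,0,-0.2],[0,0,0],1.2],[[0,0,0],[0,0,0],1.2],[[0,0,0],[0,0,0],3],[[0,0,0],[0,0,0],4],[[0,0,0],[0,0,0],6],[[0,0,0],[0,0,0],8],[[0,0,0],[0,0,0],8.5],[[0,0,0],[0,0,0],8.5],[[0,0,0],[0,0,0],8.5],[[0,0,0],[0,0,0],8.5],[[0,0,0],[0,0,0],8.5],[[0,0,0],[0,0,0],8.5]]}}

```text
time: 30.25
eef_pos: [0.4677, -0.199, 0.1057]
tcp_rot: [0.978, 0.208, 0.0, -0.0]
force: [0.4, 0.3, 0.1]
finger_gap: 0.0793
grasp_force: 0.0
```

{"fn": "move_arm", "kwargs": {"rows": [[[0,0,0],[0,0,0],8.5],[[0,0,0],[0,0,0],8.5],[[0,0,-1],[0,0,0],8.5],[[0,0,-2],[0,0,0],8.5],[[0,0,-2.5],[0,0,0],8.5],[[0,0,-2.5],[0,0,0],8.5],[[0,0,-2.5],[0,0,0],8.5],[[0,0,-2.5],[0,0,0],8.5],[[0,0,-2.5],[0,0,0],8.5],[[0,0,-2.5],[0,0,0],8.5],[[0,0,0],[0,0,0],8.5],[[0,0,0],[0,0,0],8.5]]}}

```text
time: 31.25
eef_pos: [0.4682, -0.1994, 0.2873]
tcp_rot: [0.978, 0.208, 0.001, 0.0]
force: [-0.1, 0.0, -0.9]
finger_gap: 0.0847
grasp_force: 0.0
```

```bash
python3 - <<'E'
from h import *
import pickle
d=pickle.load(open("c0.pkl","rb"));S0=d["side"]["pixels"].astype(int)
to([.468,-.199,.1052],-66)
c=cam("side");p=c["pixels"].astype(int)
for nm,P in(("now",p),("before",S0)):
    print(nm,end=": ")
    for y in range(266,304,4):
        q=np.where(P[y,345:385].max(1)<75)[0]
        if len(q):print(y,345+q.min(),345+q.max(),end=" | ")
    print()
# bystander shift: register grey patches between first and present picture
g=lambda a:cv2.cvtColor(a.astype(np.uint8),cv2.COLOR_RGB2GRAY)
for n,(x0,y0,x1,y1) in {"tall":(258,180,300,266),"inf":(307,160,337,226),"tvial":(302,150,318,182),"carton":(365,220,390,273),"svial":(293,254,315,285),"tape":(258,208,270,238),"low":(296,215,324,242),"high":(336,230,366,276),"dial":(210,165,264,212)}.items():
    A=S0[y0:y1,x0:x1].astype(np.uint8);B=p[y0-6:y1+6,x0-6:x1+6].astype(np.uint8)
    r=cv2.matchTemplate(B,A,cv2.TM_CCOEFF_NORMED);_,v,_,l=cv2.minMaxLoc(r);print(n,(l[0]-6,l[1]-6),round(v,3))
E
```

```text
t 31.25 pos [ 0.4682 -0.1994  0.2873] psi -66.0 tilt [0.0027 0.    ] F [-0.1  0.  -0.9] gap 0.0847 gf 0.0 q [-0.61 -0.    0.94  1.63 -0.    1.51 -0.82]
shift cm [-0.05 -0.07 18.21] turn 0.001
now: 266 359 369 | 270 358 369 | 274 357 369 | 278 357 369 | 282 357 368 | 286 356 368 | 290 354 370 | 294 354 370 | 298 356 369 | 
before: 266 359 369 | 270 361 368 | 274 358 369 | 278 358 369 | 282 358 369 | 286 358 369 | 290 355 370 | 294 355 371 | 298 357 369 | 
tall (0, 0) 0.998
inf (0, 0) 0.965
tvial (0, 0) 0.999
carton (0, 0) 0.993
svial (0, 0) 0.999
tape (0, 0) 0.998
low (0, 0) 0.998
high (0, 0) 0.985
dial (0, 0) 0.908
```

The probe stands upright in its fork where it was, no bystander has moved, and the gripper is clear. I'll hand in.

```bash
python3 -c "
from h import *
print(env.finish_job())"
```

```text
the job is handed in; nothing more can be done
None
```

The daily check is done and handed in at about 31 s: the reset arm is at its zero stop, the low, mid and high caps were each pressed to the bottom in that order and held over half a second, and the probe is back upright in its fork with no bystander moved.

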